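Release a battery pack from the charger and catch it

TASK

In the two-bay charger, press down the release key beside the thick battery pack with one finger and, with the other finger already standing in the pack's way, catch the pack as the spring kicks it out, so that it stops two or three centimetres down its sloping bay instead of sliding off the charger. Finish while still holding it there with that finger: the program ends with the finger against the pack. Do not pinch or lift anything, leave the slim pack seated and leave the bottle, the stock terminal and the torch alone.

Things in the scene. Friction and masses are not known exactly. Their poses are not given: they have to be found in the camera images.
- charger: Two-bay battery charger, grey plastic, fixed, 187 long (x) by 220 wide (y) mm, a wedge whose top slopes down at 14 degrees to its low front. Origin: on the bench under its middle; +x to its high back (contact tower), -x to its low front, which faces the robot; +y its left. Bays: two open channels along x, 49 wide, centred at y = +30 and -30; the deck beside them is only 8 above their floors.
- bay_left_mouth (a point): Middle of the front edge of the left (+y) bay's floor: x -90, y +30, z 18 mm in the charger's frame. From here the floor rises with x at 14 degrees. The floor is slippery: a freed pack slides down it and off this edge within about a quarter of a second if nothing stands in its way.
- bay_right_mouth (a point): The same point of the right bay, y -30.
- seat_left (a point): On the left bay's floor, under the front face of a seated pack: 62 mm up the slope from the mouth, that stretch of the bay being empty. A steel catch there, 6 mm high, holds the pack against a sprung kicker behind it (5 N, 20 mm stroke). When its key lowers the catch the pack shoots down the slope at about 0.5 m/s.
- seat_right (a point): The same point of the right bay.
- pack_thick: Thick black battery pack, 90 long (x), 46 wide (y), 38 thick (z) mm, 0.22 to 0.31 kg, loose, in either bay; its top is ribbed over most of its length. Origin: centre of its underside; z is square to the slope, -x points down the slope. Seated, the origin is at x +14, y +30 or -30, z 44 mm in the charger's frame; it slides out along its own -x.
- pack_thick_front (a point): Middle of the upper front edge of the thick pack (own x -45, z 38 mm). The pack leans forward with the slope, so this edge leads, 9 mm ahead of the bottom edge.
- pack_slim: Slim black battery pack in the other bay, a pale plate on most of its top, 90 long (x), 46 wide (y), 24 thick (z) mm, same origin and axes. It has to stay seated.
- key_left_top (a point): Middle of the top of the left release key, which frees the pack of the left bay. Cap 36 along the slope by 28 mm across, its top parallel to the slope, 20 above the bay floor and 12 above the deck. When up: x -70, y +85, z 44 mm in the charger's frame, i.e. beside the bay's empty front stretch, 55 across from the bay's centre line.
- key_right_top (a point): The same for the right key (right bay): x -70, y -85, z 44 mm in the charger's frame when up.
- key_left (a joint): Travel of the left key in m, square to the slope: 0 up, 0.008 fully down; the catch lets go at about 0.006. It takes 1.5 N to start and 5 N fully down, and springs back up.
- key_right (a joint): The same for the right key.
- bottle: Small standing wine bottle, 62 in diameter, 250 mm high, at the back right of the charger. Origin: centre of its foot. To be left alone.
- terminal: Hand-held stock terminal lying flat at the charger's left, 158 by 74 by 28 mm. Origin: centre of its underside. To be left alone.
- torch: Aluminium torch standing on its tail at the front right of the charger, 42 in diameter, 118 mm high. Origin: centre of its foot. To be left alone.
There are look-alikes about, which are no part of the job. Leave any green or turquoise look-alike of the pack_thick alone.

How it is judged:
By the outcome, as a careful person would: the job done as asked, in the order asked, and still so for the second after the job is handed in, while the arm keeps its last pose, push and grip.
It also fails if it takes over 35 s, if anything falls off the work surface, if the arm or the gripper's body presses on something with over 40 N, if the wrist force passes 120 N, or if a joint passes its speed limit or range.

ROBOT

A 6-joint arm with a two-finger parallel gripper is mounted at the origin on the work surface. World frame = base frame: x ahead of the robot, y to its left, z up, the work surface at z = 0. Lengths are in mm, angles in degrees, forces in N, time in s.
With the tool pointing down it reaches from about 350 to 850 mm from the base axis. Payload 8.1 kg.
Tool frame: the origin (TCP) lies midway between the tips of the shut fingers; the grasp point (between the pads) lies 19 mm behind it; z points along the fingers, x is the direction in which the jaws open and shut, and the axes are right-handed (so a half turn about z gives the same grasp; the last joint's range is limited). The gripper opens to 85 mm and grips with 20 to 120 N. Pads are 22 mm wide; open, the fingers measure 114 mm over their backs; the gripper's body (76 mm by 85 mm) begins 54 mm behind the grasp point. The pads swing forward as they close: fully open they stand 13 mm farther back than shut.
Start: joints at [-75.653, 7.471, 85.268, -0, 87.261, -4.893], TCP at [197.735, -566.486, 231.292] pointing down, gripper open.
Joint ranges: [-169.43, 169.43], [-51.17, 129.36], [1.28, 143.12], [-76.62, 256.62], [0, 156.53], [-152.29, 152.29]. Speed limits (degrees/s): [136.94, 136.94, 159.86, 180, 180, 180].

INTERFACE

Orientations are given as [roll, pitch, yaw] about the fixed x, y, z axes, in that order (R = Rz(yaw) Ry(pitch) Rx(roll)).
In Python, from bench import monitor, cams, r gives the robot as it stands.
- The arm moves only by the tool jog_arm, never from a script. Its arguments are lists of equal length, an entry for each row: "offset": the shift along the tool's x, y, z in mm, a list of three; "delta_rot": the turn, a rotation vector about the tool's x, y, z in degrees, a list of three; "jaw": the opening in per cent of the stroke, from 0 (shut) to 100 (fully open). In form: {"offset": [[x, y, z], ...], "delta_rot": [[rx, ry, rz], ...], "jaw": [jaw, ...]}. A call has 1 to 20 rows; each row shifts and turns the pose as measured when the row begins, along the tool's axes as they then stand; what a row does not reach is not made up. A row lasts 1/10 s, in which the tool goes at most 50 mm and 8.59 degrees, less where a joint would pass 70% of its speed; a pose out of reach is approached as far as the arm can. A call is refused whole if a number of a shift passes 50 or a number of a turn 8.59, either way. A call with a gripper value outside its range is refused whole. The fingers move at their own pace and stop on an object; "newtons" is the grip in N (left out, the last holds). Time passes only in rows, so rows that do not move let the fingers close. It gives the time, the measured TCP pose, the force and the opening at its end, in the units of the state.
- monitor.sense(): the state, without advancing time (a new reading comes with each control period).
- cams.snapshot(name): name is "scene" or "top"; returns (picture, depth): 420x560x3 uint8, red, green, blue; 420x560 float32, mm along the optical axis (not along the pixel's ray), 0 where there is no reading.
- cams.camera_model(name): a dict with "K" (3x3 intrinsics, pixels), "k1" (the pictures are not rectified: a ray, as slopes to the right and down, at radius r is drawn at 1 + k1 r^2 times it, then the intrinsics apply), "camera_from_world" (4x4, takes a point from world to camera coordinates). Camera axes: x right, y down, z forward; pixel columns grow to the right and rows downward; lengths in mm; the calibration is good to about 2 mm. A picture is of the moment at which its call begins. camera_model takes no time and is no camera call.
- r.hand_in(): hands the job in, once; it reports no verdict.
The state is a dict: "time": time; "joint_pos": joint angles; "qd": joint speeds; "joint_efforts": joint torques, N m; "tool_pos": TCP position; "tcp_rot": TCP orientation; "ft_force": force on the tool from outside, world axes, zero at the start; "wrist_torque": the same for the moment, N m; "finger_gap": finger opening in mm.
Only numpy, scipy, OpenCV 4.12 (cv2) and the standard library are available. Lean on these libraries where they do the work, as an engineer would, in place of code of your own. Each camera call takes 0.05 s, during which the arm holds its last target.

## Working session

There is one attempt and no reset: what is moved stays moved. The work goes in short steps, Python scripts to look and compute and a tool call to move; the robot and the scene stay as the last step left them, time stands still between calls to the robot, and variables do not carry over. Pictures are saved under pics/ and viewed, and the job is handed in when it is done.

Besides the shell and the picture viewer there is one more tool, called after "Emit:" as name(argument=value, ...) on one line, values as JSON. jog_arm: Moves the arm, as the interface text tells. Its arguments: {"type":"object","properties":{"offset":{"type":"array","items":{"type":"array","items":{"type":"number"}}},"delta_rot":{"type":"array","items":{"type":"array","items":{"type":"number"}}},"jaw":{"type":"array","items":{"type":"number"}},"newtons":{"type":"number"}},"required":["offset","delta_rot","jaw"]}

```bash
ls; mkdir -p pics
python3 - <<'E'
from bench import monitor,cams,r
import cv2,numpy as np
s=monitor.sense();print(s)
for n in("scene","top"):
    p,d=cams.snapshot(n);cv2.imwrite(f"pics/{n}0.png",p[:,:,::-1]);np.savez(f"{n}0.npz",p=p,d=d)
    m=cams.camera_model(n);print(n,m)
E
```

```text
pics
{'time': 0.0, 'joint_pos': array([-7.56533171e+01,  7.51487301e+00,  8.53312384e+01, -1.60476433e-03,
        8.72615406e+01, -4.89326110e+00]), 'qd': array([0.01596251, 0.07479782, 0.10527359, 0.02863506, 0.03981365,
       0.00092572]), 'joint_efforts': array([-3.13838886e-03, -5.69405222e+01, -5.00558531e+01, -2.12894529e-04,
        1.44977204e-02, -4.45784337e-05]), 'tool_pos': array([ 197.58394119, -565.9356703 ,  230.22811125]), 'tcp_rot': array([-1.79992414e+02,  1.07396429e-01, -7.07599707e+01]), 'ft_force': array([ 1.01247893,  0.14500253, -0.59239049]), 'wrist_torque': array([ 0.01501752,  0.02132724, -0.02190274]), 'finger_gap': 85.14390671757222}
scene {'K': array([[498.24364137,   0.        , 278.82705922],
       [  0.        , 498.24364137, 213.51751642],
       [  0.        ,   0.        ,   1.        ]]), 'k1': -0.1616115922227981, 'camera_from_world': array([[-5.34969382e-01,  8.44714735e-01, -1.62719431e-02,
         3.03760635e+02],
       [ 5.23982030e-01,  3.16613629e-01, -7.90695037e-01,
        -2.66641765e+02],
       [-6.62759830e-01, -4.31523841e-01, -6.11993939e-01,
         1.44561160e+03],
       [ 0.00000000e+00,  0.00000000e+00,  0.00000000e+00,
         1.00000000e+00]])}
top {'K': array([[514.73169141,   0.        , 278.96787802],
       [  0.        , 514.73169141, 208.71212854],
       [  0.        ,   0.        ,   1.        ]]), 'k1': -0.002785486621097694, 'camera_from_world': array([[ 1.59477378e-02, -9.99750902e-01,  1.56142285e-02,
         5.99614093e+00],
       [-9.86864197e-01, -1.82491618e-02, -1.60517987e-01,
         5.73384202e+02],
       [ 1.60762949e-01, -1.28492243e-02, -9.86909404e-01,
         1.03573631e+03],
       [ 0.00000000e+00,  0.00000000e+00,  0.00000000e+00,
         1.00000000e+00]])}
```

View pics/scene0.png

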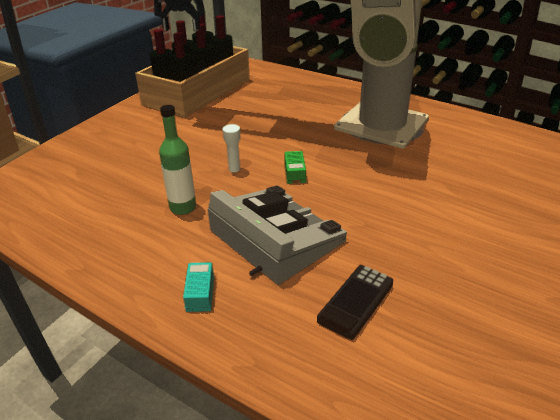

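View pics/top0.png

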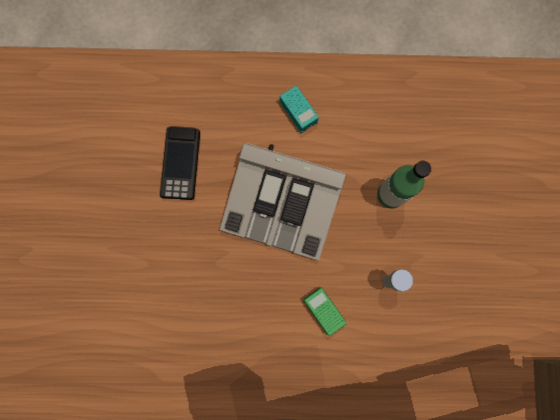

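```bash
cat > h.py <<'E'
import numpy as np,cv2
from bench import cams
def ray(n,uv):
    m=cams.camera_model(n);K=m["K"];T=m["camera_from_world"]
    d=np.array([[-0.0]])
    x=cv2.undistortPoints(np.array(uv,float).reshape(-1,1,2),K,np.array([m["k1"],0,0,0,0.])).reshape(-1,2)
    R=T[:3,:3];c=-R.T@T[:3,3]
    return c,np.c_[x,np.ones(len(x))]@R   # dirs per unit depth
def plane(n,uv,z):
    c,d=ray(n,uv);return c+d*((z-c[2])/d[:,2])[:,None]
def bydepth(n,uv,dep):
    c,d=ray(n,uv);return c+d*np.array(dep)[:,None]
def proj(n,P):
    m=cams.camera_model(n);T=m["camera_from_world"]
    p=np.atleast_2d(P)@T[:3,:3].T+T[:3,3];p=p[:,:2]/p[:,2:]
    p=p*(1+m["k1"]*(p**2).sum(1,keepdims=True))
    return p*m["K"][0,0]+m["K"][:2,2]
E
python3 - <<'E'
import numpy as np,cv2
from h import *
for n,(u0,u1,v0,v1) in dict(top=(210,360,135,270),scene=(200,355,175,285)).items():
    z=np.load(n+"0.npz");c=z["p"][v0:v1,u0:u1,::-1]
    c=cv2.resize(c,None,fx=5,fy=4.4 if 0 else 5,interpolation=cv2.INTER_CUBIC)
    c=np.clip(c.astype(float)*1.6,0,255).astype(np.uint8)
    c=cv2.resize(c,(c.shape[1]*min(1,1),c.shape[0]))[:600 if n=="scene" else 675]
    if c.shape[0]>600: c=cv2.resize(c,None,fx=.88,fy=.88)
    cv2.imwrite(f"pics/{n}z.png",c);print(c.shape)
z=np.load("top0.npz")
uv=[(311,246),(234,222),(270,188),(297,205),(302,190),(261,230),(287,238),(267,207)]
dep=[np.median(z["d"][v-1:v+2,u-1:u+2]) for u,v in uv]
for a,b in zip(uv,bydepth("top",uv,dep)):print(a,b.round(1))
E
```

```text
(594, 660, 3)
(550, 775, 3)
(311, 246) [495.9 -52.1  45.5]
(234, 222) [543.6 109.6  43.9]
(270, 188) [612.3  35.4  70.5]
(297, 205) [575.8 -20.3  81.3]
(302, 190) [605.8 -29.8  87.8]
(261, 230) [530.2  53.1  24. ]
(287, 238) [514.   -2.5  24.2]
(267, 207) [574.   40.9  60.7]
```

View pics/topz.png

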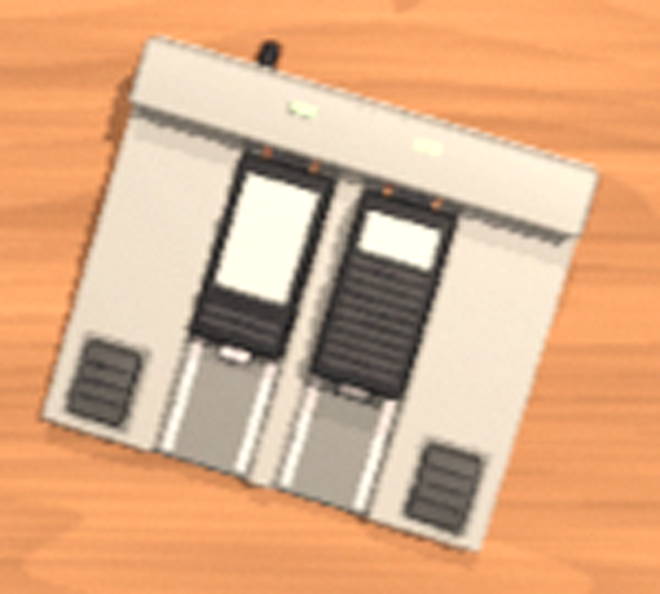

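View pics/scenez.png

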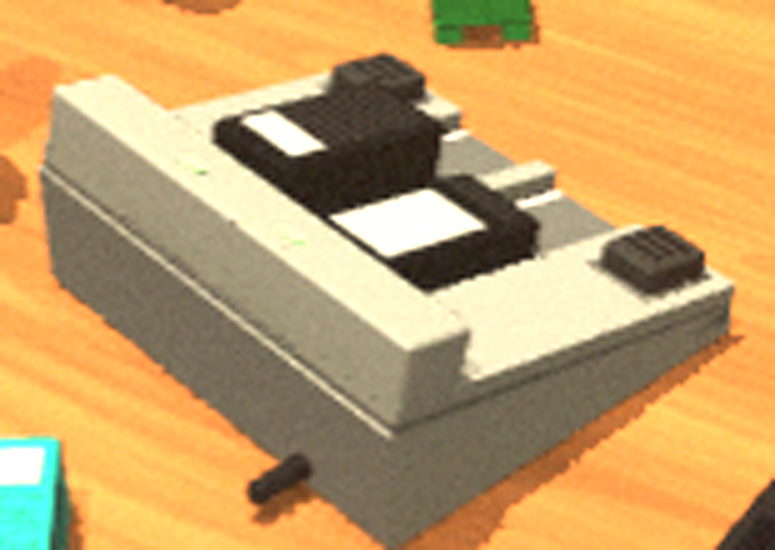

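Run:
```python
import numpy as np,cv2
from h import *
from scipy.optimize import least_squares
z=np.load("top0.npz");p=z["p"];d=z["d"]
# dark masks of keys
g=p.max(2)
for nm,(u0,u1,v0,v1) in dict(L=(222,246,208,238),R=(299,323,232,262)).items():
    m=(g[v0:v1,u0:u1]<75).astype(np.uint8)
    n,l,st,ce=cv2.connectedComponentsWithStats(m);i=1+st[1:,4].argmax()
    uv=ce[i]+[u0,v0];print(nm,st[i],uv,plane("top",[uv],44)[0].round(1))
Z=lambda a:[(a[0]/4.4+210-.4,a[1]/4.4+135-.4)]
a=14*np.pi/180
# model pts: keys, bay mouths inner corners (z18, x-90, y=+-30+-24.5), front deck corners (x=-93.5,y+-110)
pts=[]
for nm,zz,hz in [("keyL",(104,382),44),("keyR",(445,487),44),
 ("FL",(42,417),25),("FR",(480,550),25),("BL",(150,38),None),("BR",(598,172),None),
 ("mL1",(157,448),18),("mL2",(243,473),18),("mR1",(280,480),18),("mR2",(370,516),18),("seatL",(236,354),None),("seatR",(355,393),None),("packfrontR",(357,390),None),("torch",None,None)]:
    if zz is None:continue
    uv=Z(zz)
    if hz is None:
        u,v=np.round(uv[0]).astype(int);h=bydepth("top",uv,[d[v,u]])[0];print(nm,h.round(1))
    else: print(nm,plane("top",uv,hz)[0].round(1))
# torch/bottle
for nm,u,v in [("torchtop",402,281),("bottletop",422,169),("green",325,310)]:
    print(nm,bydepth("top",[(u,v)],[d[v,u]])[0].round(1))
```

```text
L [  3   4  17  20 231] [233.35497835 221.62770563] [544.4 111.   44. ]
R [  3   4  17  20 226] [310.15929204 245.66814159] [496.7 -50.4  44. ]
keyL [544.8 111.2  44. ]
keyR [497.6 -51.6  44. ]
FL [529.8 142.1  25. ]
FR [469.3 -70.1  25. ]
BL [700.2  91.   93.3]
BR [ 661.7 -131.     2.5]
mL1 [516.5  86.5  18. ]
mL2 [505.1  44.5  18. ]
mR1 [502.   26.5  18. ]
mR2 [485.3 -17.3  18. ]
seatL [560.6  48.8  36.2]
seatR [542.6  -8.6  37.6]
packfrontR [544.1  -9.6  37.2]
torchtop [ 424.9 -222.   118.9]
bottletop [ 613.8 -227.5  251.5]
green [365.3 -82.5  35.5]
```

```bash
cat > fit.py <<'E'
import numpy as np
M=np.array([[-70,85],[-70,-85],[-93.5,110],[-93.5,-110],[-90,54.5],[-90,5.5],[-90,-5.5],[-90,-54.5]],float)
W=np.array([[544.6,111.1],[497.1,-51.0],[529.8,142.1],[469.3,-70.1],[516.5,86.5],[505.1,44.5],[502,26.5],[485.3,-17.3]])
a,b=M-M.mean(0),W-W.mean(0)
th=np.arctan2((a[:,0]*b[:,1]-a[:,1]*b[:,0]).sum(),(a*b).sum());R=np.array([[np.cos(th),-np.sin(th)],[np.sin(th),np.cos(th)]])
t=W.mean(0)-R@M.mean(0)
def c2w(x,y,z):return np.r_[R@[x,y]+t,z]
if __name__=="__main__":
    print(np.degrees(th),t);print((W-(M@R.T+t)).round(1))
    from h import *
    print("seatR",c2w(-90+62*np.cos(.2443),-30,33).round(1),"packtopfront",c2w(14-45*np.cos(.2443)-38*np.sin(.2443),-30,44-45*.242+38*.97).round(1))
    P=[c2w(-70,85,44),c2w(-70,-85,44),c2w(14-45*np.cos(.2443)-38*np.sin(.2443),-30,70),c2w(-90,-54.5,18),c2w(-90,54.5,18)]
    print(proj("scene",P).round(1),proj("top",P).round(1))
    import cv2
    for n,(u0,u1,v0,v1) in dict(top=(210,360,135,270),scene=(200,355,175,285)).items():
        z=np.load(n+"0.npz");c=z["p"][v0:v1,u0:u1,::-1]
        c=cv2.resize(c,None,fx=4,fy=4,interpolation=cv2.INTER_CUBIC)
        c=np.clip(c*1.6,0,255).astype(np.uint8)
        for q in proj(n,P):cv2.drawMarker(c,tuple(int(x) for x in (q-[u0,v0]+.5)*4),(0,0,255),0,14,1)
        cv2.imwrite(f"pics/{n}fit.png",c)
E
python3 fit.py
```

```text
-16.130428922371504 [588.70675076  10.17928934]
[[-0.5 -0.2]
 [-0.7  1. ]
 [ 0.4  0.3]
 [ 1.  -0.6]
 [-0.9 -1. ]
 [ 1.3  4. ]
 [ 1.3 -3.4]
 [-1.8 -0.1]]
seatR [551.7 -10.3  33. ] packtopfront [543.   -7.8  70. ]
[[330.8 223.1]
 [275.6 188. ]
 [281.4 194.5]
 [291.5 199.7]
 [326.3 222. ]] [[233.2 221.3]
 [310.9 245.2]
 [290.5 221.6]
 [293.6 251. ]
 [244.8 236. ]]
```

```bash
python3 -c "
import cv2,numpy as np
a=cv2.imread('pics/topfit.png');b=cv2.imread('pics/scenefit.png');a=cv2.resize(a,None,fx=.6,fy=.6);b=cv2.resize(b,(a.shape[1]+60,int(b.shape[0]*(a.shape[1]+60)/b.shape[1])))
h=max(a.shape[0],b.shape[0]);o=np.zeros((h,a.shape[1]+b.shape[1],3),np.uint8);o[:a.shape[0],:a.shape[1]]=a;o[:b.shape[0],a.shape[1]:]=b;print(o.shape);cv2.imwrite('pics/fit.png',o)"
```

```text
(324, 780, 3)
```

View pics/fit.png

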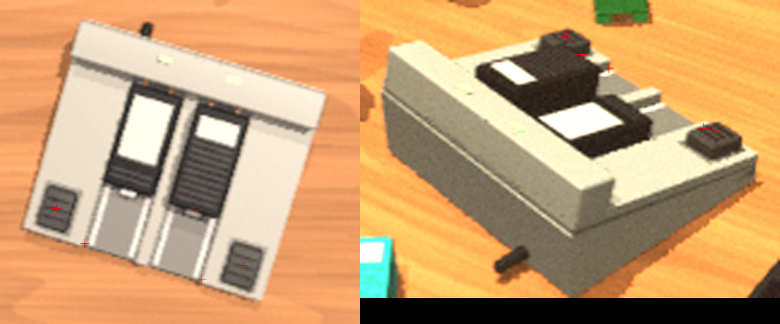

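```bash
cat > plan.py <<'E'
import numpy as np,sys
from scipy.spatial.transform import Rotation as Ro
from bench import monitor
from fit import c2w,th
a=np.radians(14)
def target(s,h,y=-57.5):
    return c2w(-90+s*np.cos(a)-h*np.sin(a),y,18+s*np.sin(a)+h*np.cos(a))
cz=Ro.from_euler("z",th).as_matrix()
zt=cz@[np.sin(a),0,-np.cos(a)]; xt=cz@[0,-1,0]; yt=np.cross(zt,xt)
Rt=np.c_[xt,yt,zt]
def cur():
    s=monitor.sense();return s,np.array(s["tool_pos"]),Ro.from_euler("xyz",s["tcp_rot"],degrees=True).as_matrix()
def show(s,h,y=-57.5):
    S,p,R=cur();T=target(s,h,y);d=T-p
    print("t",S["time"],"p",p.round(1),"target",T.round(1),"F",S["ft_force"].round(2),"gap",S["finger_gap"].round(1),"j",S["joint_pos"].round(0))
    print("tool delta now",(R.T@d).round(1),"rotvec tool",np.degrees(Ro.from_matrix(R.T@Rt).as_rotvec()).round(2),"delta in target tool axes",(Rt.T@d).round(1))
    # charger slope coords of TCP
    q=Rt.T@(p-target(0,0,0));print("s,h,y of TCP",-q[1] if 0 else (q@(Rt.T@(cz@[np.cos(a),0,np.sin(a)]))).round(1),(-q[2]).round(1),(-q[0]).round(1))
if __name__=="__main__": show(*map(float,sys.argv[1:]))
E
python3 plan.py 26 120
```

```text
Traceback (most recent call last):
  File "plan.py", line 19, in <module>
    if __name__=="__main__": show(*map(float,sys.argv[1:]))
                             ~~~~^^^^^^^^^^^^^^^^^^^^^^^^^^
  File "plan.py", line 15, in show
    print("t",S["time"],"p",p.round(1),"target",T.round(1),"F",S["ft_force"].round(2),"gap",S["finger_gap"].round(1),"j",S["joint_pos"].round(0))
                                                                                            ^^^^^^^^^^^^^^^^^^^^^
AttributeError: 'float' object has no attribute 'round'
```

```bash
sed -i 's/S\["finger_gap"\].round(1)/round(S["finger_gap"],1)/' plan.py; python3 plan.py 26 120
```

```text
t 0.1 p [ 197.6 -566.   230.3] target [482.6 -19.  140.7] F [0.1  0.06 0.58] gap 85.7 j [-76.   8.  85.  -0.  87.  -5.]
tool delta now [-422.4 -449.3   90.4] rotvec tool [13.57  4.42 35.18] delta in target tool axes [-604.7  -96.5  116.4]
s,h,y of TCP -70.5 236.4 -662.2
```

Emit:
jog_arm(offset=[[-28,-30,0],[-28,-30,0],[-28,-30,0],[-28,-30,0],[-28,-30,0],[-28,-30,0],[-28,-30,0],[-28,-30,0],[-28,-30,0],[-28,-30,0],[-28,-30,0],[-28,-30,0],[-28,-30,0],[-28,-30,0],[-28,-30,0],[0,0,0]], delta_rot=[[0,0,0],[0,0,0],[0,0,0],[0,0,0],[0,0,0],[0,0,0],[0,0,0],[0,0,0],[0,0,0],[0,0,0],[0,0,0],[0,0,0],[0,0,0],[0,0,0],[0,0,0],[0,0,0]], jaw=[48,48,48,48,48,48,48,48,48,48,48,48,48,48,48,48], newtons=60)

```text
time: 1.7
tool_pos: [490.3, 2.4, 224.8]
tcp_rot: [179.9, 0.7, -71.0]
ft_force: [0.8, -1.1, 0.1]
finger_gap: 41.0
```

```bash
python3 plan.py 26 120
```

```text
t 1.7 p [490.3   2.4 224.8] target [482.6 -19.  140.7] F [ 0.77 -1.08  0.06] gap 41.0 j [ -6.  -9. 102.   1.  87.  65.]
tool delta now [18.7 14.1 83.9] rotvec tool [13.88  4.89 34.84] delta in target tool axes [22.7 21.8 81.2]
s,h,y of TCP 47.8 201.2 -34.8
```

Now the rotation (five rows of about a fifth).

Emit:
jog_arm(offset=[[0,0,0],[0,0,0],[0,0,0],[0,0,0],[0,0,0],[0,0,0]], delta_rot=[[2.8,1.0,7.0],[2.8,1.0,7.0],[2.8,1.0,7.0],[2.8,1.0,7.0],[2.8,1.0,7.0],[0,0,0]], jaw=[48,48,48,48,48,48])

```text
time: 2.3
tool_pos: [488.5, 2.3, 221.2]
tcp_rot: [-165.7, 0.0, -107.4]
ft_force: [-0.1, -0.3, -0.1]
finger_gap: 41.3
```

```bash
python3 plan.py 26 100
```

```text
t 2.3 p [488.5   2.3 221.2] target [487.3 -20.3 121.3] F [-0.15 -0.31 -0.14] gap 41.3 j [ -3. -24. 116.  -4.  74. 105.]
tool delta now [22.  19.3 98.2] rotvec tool [-0.28 -0.3  -1.28] delta in target tool axes [22.1 19.3 98.2]
s,h,y of TCP 45.3 198.2 -35.4
```

Emit:
jog_arm(offset=[[5.5,5,25],[5.5,5,25],[5.5,5,25],[5.5,5,25],[0,0,0]], delta_rot=[[0,0,-0.6],[-0.1,-0.1,-0.6],[0,0,0],[0,0,0],[0,0,0]], jaw=[48,48,48,48,48])

```text
time: 2.8
tool_pos: [487.0, -22.5, 117.5]
tcp_rot: [-166.0, -0.4, -105.0]
ft_force: [-0.3, 0.4, -2.1]
finger_gap: 40.9
```

```bash
python3 plan.py 26 60
```

```text
t 2.8 p [487.  -22.5 117.5] target [496.6 -23.   82.5] F [-0.32  0.42 -2.11] gap 40.9 j [ -7. -19. 123.  -3.  62.  99.]
tool delta now [-2.2 -0.7 36.2] rotvec tool [ 0.03 -0.11  1.14] delta in target tool axes [-2.2 -0.6 36.2]
s,h,y of TCP 25.4 96.2 -59.7
```

Emit:
jog_arm(offset=[[-1,0,15],[-1,0,15],[0,-1,4],[0,0,0]], delta_rot=[[0,0,0.6],[0,0,0.5],[0,0,0],[0,0,0]], jaw=[48,48,48,48])

```text
time: 3.2
tool_pos: [498.4, -24.3, 87.8]
tcp_rot: [-166.1, -0.2, -105.7]
ft_force: [0.2, 0.6, 0.8]
finger_gap: 41.2
```

```bash
python3 plan.py 26 35
python3 - <<'E'
from h import *
import cv2
o=[]
for n,(u0,u1,v0,v1) in dict(top=(220,340,150,290),scene=(200,360,110,270)).items():
    p,d=cams.snapshot(n);np.savez(f"{n}1.npz",p=p,d=d);c=np.clip(p[v0:v1,u0:u1,::-1]*1.5,0,255).astype(np.uint8);o.append(cv2.resize(c,(390,int(390*c.shape[0]/c.shape[1])),interpolation=cv2.INTER_CUBIC))
H=max(x.shape[0] for x in o);o=[cv2.copyMakeBorder(x,0,H-x.shape[0],0,0,0) for x in o]
cv2.imwrite("pics/hover1.png",np.hstack(o))
E
```

```text
t 3.2 p [498.4 -24.3  87.8] target [502.4 -24.7  58.3] F [0.21 0.62 0.8 ] gap 41.2 j [ -7. -15. 123.  -3.  58. 100.]
tool delta now [-0.8  3.3 29.6] rotvec tool [ 0.08 -0.08  0.46] delta in target tool axes [-0.7  3.3 29.6]
s,h,y of TCP 29.3 64.6 -58.2
```

View pics/hover1.png

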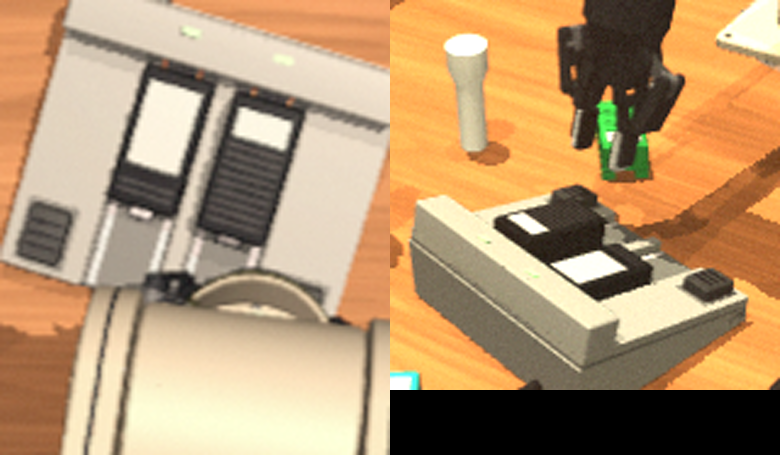

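Run:
```python
from h import *
from plan import *
S,p,R=cur()
for dz in(0,-6,-12):
    P=[p+R@[sx,0,dz] for sx in(27.9,-27.9)]
    print(dz,proj("scene",P).round(1))
import cv2
z=np.load("scene1.npz")["p"];c=cv2.resize(np.clip(z[140:210,260:330,::-1]*2.2,0,255).astype(np.uint8),(560,560),interpolation=cv2.INTER_CUBIC)
for dz in(0,-6,-12):
    for sx in (20.5,27.9,35,-20.5,-27.9,-35):
        q=proj("scene",[p+R@[sx,0,dz]])[0];cv2.drawMarker(c,tuple(int(x) for x in (q-[260,140]+.5)*8),(0,0,255) if dz==0 else (0,255,0) if dz==-6 else (255,0,0),0,10,1)
cv2.imwrite("pics/tips.png",c)
```

```text
0 [[277.2 169.9]
 [294.7 180.3]]
-6 [[277.6 167.4]
 [295.2 177.8]]
-12 [[278.1 164.9]
 [295.7 175.2]]
```

View pics/tips.png

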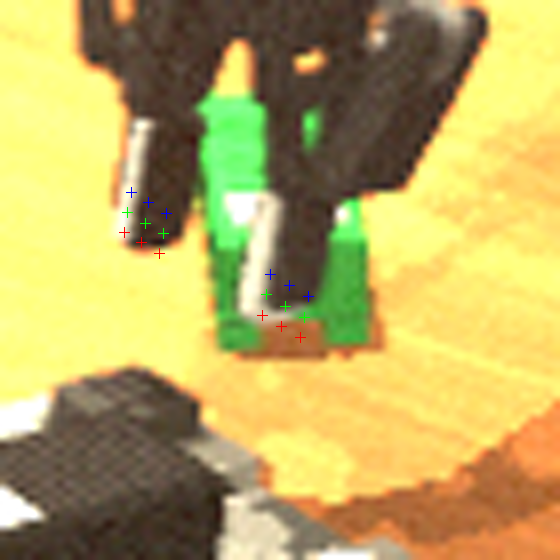

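Emit:
jog_arm(offset=[[0,1,13],[0,1,13],[0,1,9],[0,0,0]], delta_rot=[[0,0,0.4],[0,0,0],[0,0,0],[0,0,0]], jaw=[48,48,48,48])

```text
time: 3.7
tool_pos: [506.4, -26.0, 54.5]
tcp_rot: [-165.7, -0.0, -106.1]
ft_force: [-0.4, 0.3, 0.0]
finger_gap: 41.2
```

```bash
python3 plan.py 26 20
```

```text
t 3.7 p [506.4 -26.   54.5] target [505.9 -25.7  43.7] F [-0.43  0.32  0.04] gap 41.2 j [ -7. -11. 124.  -3.  53. 100.]
tool delta now [-0.2  3.2 10.3] rotvec tool [-0.28 -0.02  0.05] delta in target tool axes [-0.2  3.2 10.3]
s,h,y of TCP 29.2 30.3 -57.7
```

Emit:
jog_arm(offset=[[0,3,3],[0,1,4],[0,0.5,2],[0,0,0]], delta_rot=[[0,0,0],[0,0,0],[0,0,0],[0,0,0]], jaw=[48,48,48,48])

```text
time: 4.1
tool_pos: [504.3, -25.3, 44.3]
tcp_rot: [-165.7, -0.0, -106.1]
ft_force: [0.2, 0.7, 0.7]
finger_gap: 40.9
```

```bash
python3 plan.py 26 20
```

```text
t 4.1 p [504.3 -25.3  44.3] target [505.9 -25.7  43.7] F [0.15 0.66 0.7 ] gap 40.9 j [ -7. -10. 124.  -3.  52. 100.]
tool delta now [-0.  -1.4  1. ] rotvec tool [-0.3  -0.01  0.06] delta in target tool axes [-0.  -1.4  1. ]
s,h,y of TCP 24.6 21.0 -57.5
```

```bash
cat > look.py <<'E'
from h import *
import cv2,sys
k=sys.argv[1]
p,d=cams.snapshot("scene");np.savez(f"s{k}.npz",p=p,d=d)
c=np.clip(p[150:250,230:350,::-1]*1.9,0,255).astype(np.uint8)
cv2.imwrite(f"pics/look{k}.png",cv2.resize(c,(720,600),interpolation=cv2.INTER_CUBIC))
E
python3 look.py a
```

```text
(no output)
```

View pics/looka.png

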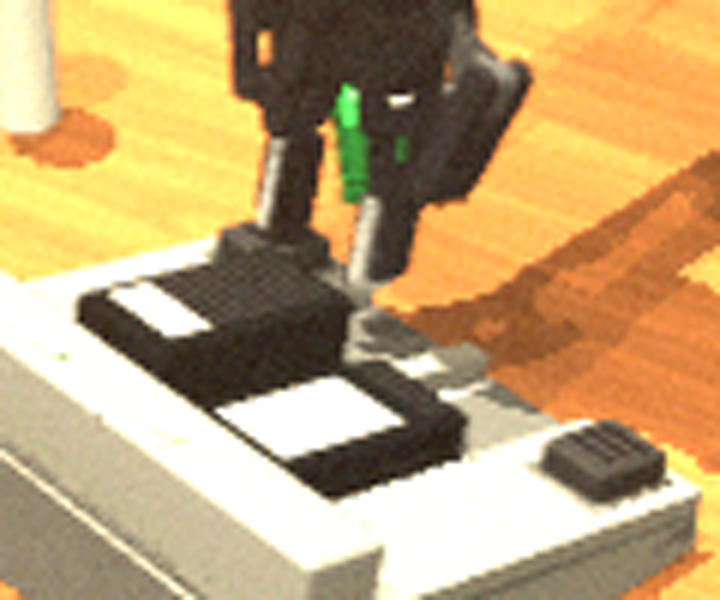

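Emit:
jog_arm(offset=[[0,0,2],[0,0,2],[0,0,0]], delta_rot=[[0,0,0],[0,0,0],[0,0,0]], jaw=[48,48,48])

```text
time: 4.45
tool_pos: [506.0, -25.7, 41.2]
tcp_rot: [-165.6, -0.0, -106.1]
ft_force: [-1.2, 0.8, 0.6]
finger_gap: 41.0
```

```bash
python3 plan.py 26 20
```

```text
t 4.45 p [506.  -25.7  41.2] target [505.9 -25.7  43.7] F [-1.22  0.85  0.6 ] gap 41.0 j [ -7. -10. 124.  -3.  51. 101.]
tool delta now [ 0.1 -0.5 -2.5] rotvec tool [-0.38  0.01  0.06] delta in target tool axes [ 0.1 -0.5 -2.5]
s,h,y of TCP 25.5 17.5 -57.4
```

Emit:
jog_arm(offset=[[0,0,1.5],[0,0,1.5],[0,0,0]], delta_rot=[[0,0,0],[0,0,0],[0,0,0]], jaw=[48,48,48])

```text
time: 4.75
tool_pos: [506.8, -25.9, 38.3]
tcp_rot: [-165.6, -0.0, -106.1]
ft_force: [-1.7, 0.1, 2.3]
finger_gap: 41.1
```

```bash
python3 plan.py 26 20
```

```text
t 4.75 p [506.8 -25.9  38.3] target [505.9 -25.7  43.7] F [-1.72  0.11  2.25] gap 41.1 j [ -7.  -9. 124.  -3.  51. 101.]
tool delta now [ 0.1 -0.4 -5.5] rotvec tool [-0.37  0.01  0.06] delta in target tool axes [ 0.1 -0.4 -5.5]
s,h,y of TCP 25.6 14.5 -57.4
```

Emit:
jog_arm(offset=[[0,0,2],[0,0,2],[0,0,1.5],[0,0,0]], delta_rot=[[0,0,0],[0,0,0],[0,0,0],[0,0,0]], jaw=[48,48,48,48])

```text
time: 5.15
tool_pos: [507.8, -26.1, 34.3]
tcp_rot: [-165.7, -0.0, -106.1]
ft_force: [-8.5, 1.6, 9.0]
finger_gap: 41.0
```

```bash
python3 plan.py 26 20; python3 look.py b
```

```text
t 5.15 p [507.8 -26.1  34.3] target [505.9 -25.7  43.7] F [-8.5   1.59  9.04] gap 41.0 j [ -7.  -8. 124.  -3.  50. 101.]
tool delta now [ 0.1 -0.4 -9.5] rotvec tool [-0.26 -0.03  0.07] delta in target tool axes [ 0.1 -0.4 -9.6]
s,h,y of TCP 25.6 10.4 -57.4
```

View pics/lookb.png

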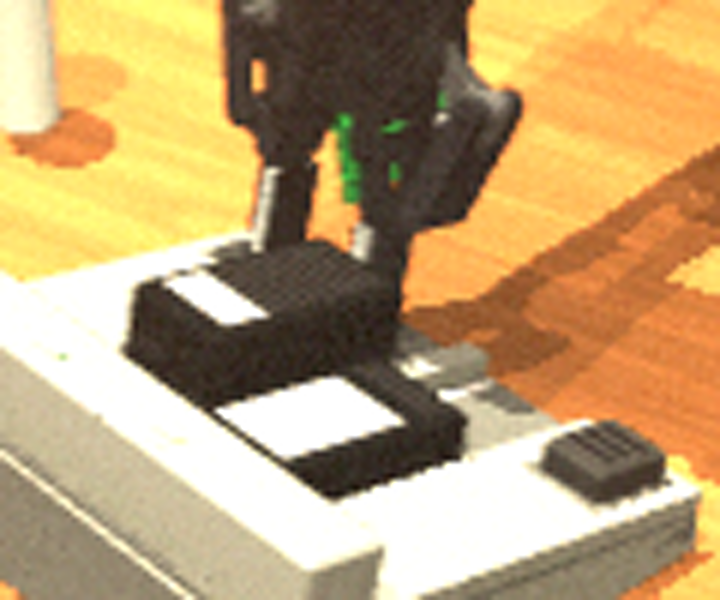

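```bash
python3 - <<'E'
from h import *
from fit import R,t
def cc(u,n):
    d=np.load(f"s{n}.npz")["d"];
    P=bydepth("scene",[u],[np.median(d[int(u[1])-1:int(u[1])+2,int(u[0])-1:int(u[0])+2])])[0];return np.r_[R.T@(P[:2]-t),P[2]]
for n,roi in (("a",(245,268,194,208)),("b",(252,278,192,208))):
    p=np.load(f"s{n}.npz")["p"];u0,u1,v0,v1=roi
    m=(p[v0:v1,u0:u1].min(2)>125).astype(np.uint8)
    k,l,st,ce=cv2.connectedComponentsWithStats(m);i=1+st[1:,4].argmax();u=ce[i]+[u0,v0]
    print(n,st[i],u.round(1),cc(u,n).round(1))
E
python3 plan.py 26 20
python3 - <<'E'
from h import *
p,d=cams.snapshot("top");cv2.imwrite("pics/topb.png",cv2.resize(np.clip(p[130:290,200:360,::-1]*1.6,0,255).astype(np.uint8),(600,600),interpolation=cv2.INTER_CUBIC))
E
```

```text
a [ 4  4 15  8 63] [256.1 201.3] [ 30.1 -28.7  87.4]
b [ 6  4 16  8 61] [265.4 199.4] [  7.  -27.3  81.5]
t 5.2 p [507.8 -26.1  34.2] target [505.9 -25.7  43.7] F [-9.88  2.16 14.04] gap 41.0 j [ -7.  -8. 124.  -3.  50. 101.]
tool delta now [ 0.1 -0.4 -9.6] rotvec tool [-0.27 -0.03  0.07] delta in target tool axes [ 0.1 -0.4 -9.6]
s,h,y of TCP 25.6 10.4 -57.4
```

View pics/topb.png

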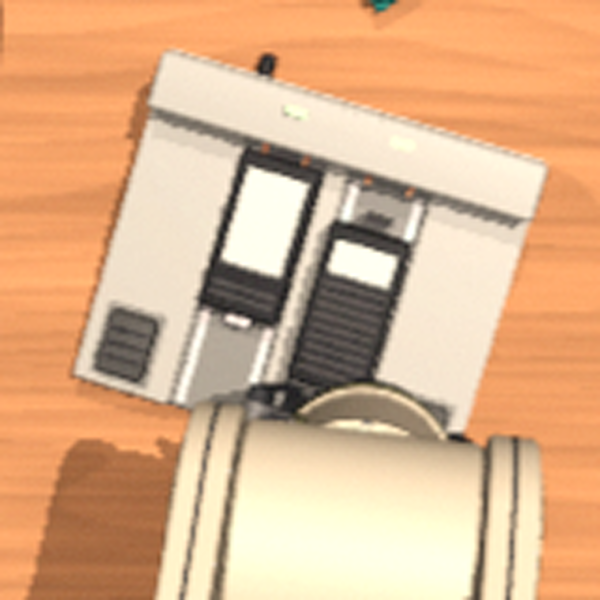

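Emit:
jog_arm(offset=[[0,0,0],[0,0,0],[0,0,0]], delta_rot=[[0,0,0],[0,0,0],[0,0,0]], jaw=[48,48,48])

```text
time: 5.55
tool_pos: [507.6, -26.1, 34.5]
tcp_rot: [-165.8, -0.1, -106.1]
ft_force: [-3.7, -0.1, 3.9]
finger_gap: 40.8
```

```bash
python3 plan.py 26 20
```

```text
t 5.55 p [507.6 -26.1  34.5] target [505.9 -25.7  43.7] F [-3.73 -0.07  3.89] gap 40.8 j [ -7.  -8. 124.  -3.  50. 101.]
tool delta now [ 0.1 -0.5 -9.4] rotvec tool [-0.24 -0.04  0.08] delta in target tool axes [ 0.1 -0.5 -9.4]
s,h,y of TCP 25.5 10.6 -57.4
```

Emit:
jog_arm(offset=[[0,0,0],[0,0,0],[0,0,0],[0,0,0],[0,0,0]], delta_rot=[[0,0,0],[0,0,0],[0,0,0],[0,0,0],[0,0,0]], jaw=[48,48,48,48,48])

```text
time: 6.05
tool_pos: [507.6, -26.1, 34.4]
tcp_rot: [-165.8, -0.1, -106.1]
ft_force: [-3.8, 0.6, 4.5]
finger_gap: 41.0
```

```bash
python3 plan.py 26 20; python3 look.py c;python3 - <<'E'
from h import *
p=np.load("sc.npz")["p"];m=(p[192:208,252:278].min(2)>125).astype(np.uint8)
k,l,st,ce=cv2.connectedComponentsWithStats(m);i=1+st[1:,4].argmax();print(ce[i]+[252,192])
E
```

```text
t 6.05 p [507.6 -26.1  34.4] target [505.9 -25.7  43.7] F [-3.76  0.62  4.5 ] gap 41.0 j [ -7.  -8. 124.  -3.  50. 101.]
tool delta now [ 0.1 -0.6 -9.4] rotvec tool [-0.22 -0.04  0.08] delta in target tool axes [ 0.1 -0.5 -9.4]
s,h,y of TCP 25.5 10.6 -57.4
[265.45       199.36666667]
```

View pics/lookc.png

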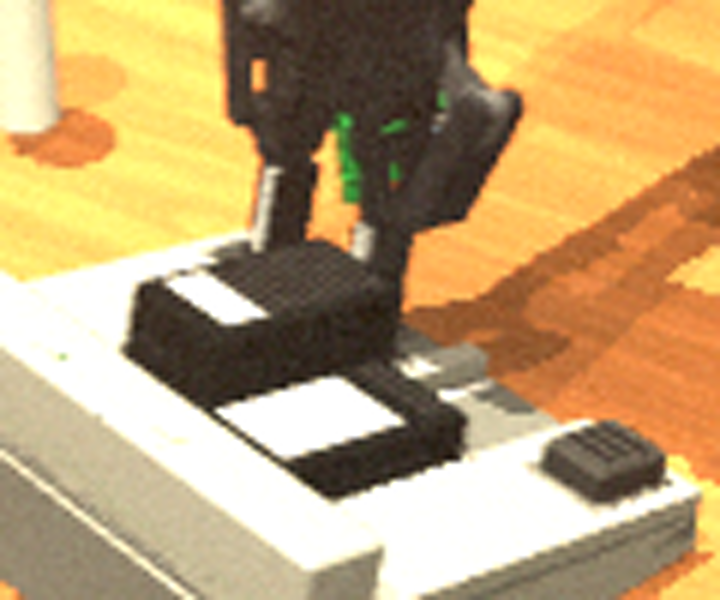

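The pack's label still sits at pixel (265.4, 199.4), the same as before, and the finger is against its front. The slim pack is seated. I'm handing in now.

```bash
python3 -c "
from bench import r
print(r.hand_in())"
```

```text
the job is handed in; nothing more can be done
None
```

I pressed the right release key with one finger. The other finger was already standing in the right bay, and it caught the thick pack when the spring kicked it out. I handed in at about 6.1 s with that finger still against the pack and the key still held down.

**Pack position:** it stopped about 24 mm down its slope, measured from its label before and after. It had not moved in a second picture 0.9 s later, and the hand-in followed straight after.

**Force:** the wrist briefly read about 17 N right after the catch. It then settled to about 6 N, made up of the key spring, the pack's weight down the slope and perhaps some friction.

**Other objects:** the slim pack is still seated. The gripper never came near the bottle, terminal, torch or look-alikes, though I did not re-measure them at the end.

**Disagreements:** two of the eight points I used to locate the charger were off by 3 to 4 mm, both at the bays' inner edges. The others agreed within about 1 to 2 mm, and the catch landed about 2 mm short of the travel predicted from the finger's position.

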